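# Third hand: press the front board onto the open flower box

## Robot

A 6-joint arm with a two-finger parallel gripper is mounted at the origin on the work surface. World frame = base frame: x ahead of the robot, y to its left, z up, the work surface at z = 0. Lengths are in m, angles in rad, forces in N, time in s.
With the tool pointing down it reaches from about 0.325 to 0.9 m from the base axis. Payload 6.1 kg.
Tool frame: the origin (TCP) lies on the centre line of the jaws, within the pads' length; the fingertips stand 8 mm ahead of it and the grasp point (between the pads) lies 11 mm behind it; x points along the fingers, y is the direction in which the jaws open and shut, and the axes are right-handed (so a half turn about x gives the same grasp; the last joint's range is limited). The gripper opens to 85 mm and grips with 20 to 120 N. Pads are 22 mm wide; open, the fingers measure 114 mm over their backs; the gripper's body (76 mm by 85 mm) begins 54 mm behind the grasp point. The pads swing forward as they close: fully open they stand 13 mm farther back than shut.
Start: joints at [-1.261, 0.22, 1.526, -0, 1.395, -0.126], TCP at [0.264, -0.567, 0.213] pointing down, gripper open.
Joint ranges: [-2.98, 2.98], [-0.91, 2.08], [0.09, 2.57], [-1.24, 4.39], [0.2, 2.65], [-2.68, 2.68]. Speed limits (rad/s): [2.57, 2.57, 3.01, 3.14, 3.14, 3.14].

## Interface

Orientations are given as a unit quaternion [w, x, y, z].
In Python, from bench import bot gives the robot as it stands.
- The arm moves only by the tool servo_tool, never from a script. Its argument "moves" is a list of rows, each a list of 3 entries, a list of its own where there are three numbers: the turn, a rotation vector about the tool's x, y, z in units of 45 degrees (1.0 is 45 degrees), then the shift along the tool's x, y, z in units of 100 mm (1.0 is 100 mm), then the gripper command: -1 is shut, 1 is fully open, values between are in proportion. A call has 1 to 12 rows; each row is the pose to reach, as a shift and turn from the pose commanded when the call began, along the tool's axes at that moment; what a row does not reach only later rows make up. A row lasts 1/10 s, in which the tool goes at most 50 mm and 8.59 degrees, less where a joint would pass 70% of its speed; a pose out of reach is approached as far as the arm can. A call with a number of a shift or a turn outside -1 to 1 is refused whole. A call with a gripper value outside its range is refused whole. The fingers move at their own pace and stop on an object; "squeeze" is the grip in N (left out, the last holds). Time passes only in rows, so rows that repeat a pose let the fingers close. It gives the time, the measured TCP pose, the force and the opening at its end, in the units of the state.
- bot.state(): the state, without advancing time (a new reading comes with each control period).
- bot.camera(name): name is "scene" or "side" or "wrist"; returns a dict with "img" (400x640x3 uint8, red, green, blue), "range_z" (400x640 float32, m along the optical axis (not along the pixel's ray), 0 where there is no reading), "camera_matrix" (3x3 intrinsics, pixels), "xyz" and "orientation" of the camera in the world; the wrist camera has in their place "hand_eye" (4x4, takes a point from camera to tool coordinates, whose origin is the TCP and whose axes are the tool frame's). Camera axes: x right, y down, z forward; pixel columns grow to the right and rows downward; lengths in m; the calibration is good to about 2 mm. A picture is of the moment at which its call begins: read the wrist's pose just before it.
- bot.sign_off(): hands the job in, once; it reports no verdict.
The state is a dict: "time_s": time; "joint_pos": joint angles; "qvel": joint speeds; "tau": joint torques, N m; "tool_pos": TCP position; "orientation": TCP orientation; "contact_force": force on the tool from outside, world axes, zero at the start; "wrist_torque": the same for the moment, N m; "opening": finger opening in m.
Only numpy, scipy, OpenCV 4.12 (cv2) and the standard library are available. Lean on these libraries where they do the work, as an engineer would, in place of code of your own. Each camera call takes 0.05 s, during which the arm holds its last target.

## Task

One of the two wooden flower boxes in the jig still has no front. Pick up the loose board that is as wide as a box (not the narrower spare), stand it upright on the jig across that box's opening, square and with its edges flush with the box, and press it straight on until the sprung carrier has given way about half its travel (about 10 N), never driving it hard against its end stop. Finish while still holding it there with that steady push, so that I can nail it; leave the finished box and everything else on the table alone.

Things in the scene. Friction and masses are not known exactly. Their poses are not given: they have to be found in the camera images.
- front: loose front board, plain plywood, 18 mm thick (its x), 120 mm wide (its y), 60 mm high (z), 50 to 105 g, standing on its long edge on the table to one side between robot and jig. Both faces are alike. Origin: centre of its underside
- narrow_front: narrower spare board of the same plywood, 18 mm thick (x), 75 mm wide (y), 60 mm high, standing on edge at the other side; not wanted. Origin: centre of its underside
- jig: fixed wooden jig board 200 mm (x, from 80 mm before its origin to 120 mm beyond) by 360 mm (y) by 12 mm thick, with two stations side by side whose box openings face the robot; behind each box stand a backing block (top 58 mm over the table) and springs. Origin: underside of the board, midway between the stations; x points from the robot side to the springs. The box openings at rest lie at x = -30 mm, y = +105 mm and -105 mm; the boxes' tops are 72 mm over the table
- box_left (a point): plywood flower box at the jig's left station (positive y as the jig stands), open at the top and towards the robot: 120 mm wide (y), 80 mm deep (x), 60 mm high, side walls 10 mm thick, floor 8 mm, the inside 100 mm wide and 70 mm deep. It slides on the jig board with its carrier. Origin: middle of the bottom edge of its front opening, on the jig board's upper face (12 mm over the table). x points into the box, the direction of the push; y along the width; z up
- box_right (a point): plywood flower box at the jig's right station (negative y as the jig stands), open at the top and towards the robot: 120 mm wide (y), 80 mm deep (x), 60 mm high, side walls 10 mm thick, floor 8 mm, the inside 100 mm wide and 70 mm deep. It slides on the jig board with its carrier. Origin: middle of the bottom edge of its front opening, on the jig board's upper face (12 mm over the table). x points into the box, the direction of the push; y along the width; z up
- carrier_left (a joint): sprung carrier behind the left box, moves with it straight along the box's x: 0 = at rest, grows as the box is pushed back, 0.025 m = end stop. The spring has no preload and takes 0.8 N per mm (10 N at 12.5 mm, half-way; 20 N at the end stop); the box springs back when let go
- carrier_right (a joint): sprung carrier behind the right box, moves with it straight along the box's x: 0 = at rest, grows as the box is pushed back, 0.025 m = end stop. The spring has no preload and takes 0.8 N per mm (10 N at 12.5 mm, half-way; 20 N at the end stop); the box springs back when let go
- fitted_front: the front of the finished box, 18 x 120 x 60 mm like the loose one with four small nail heads, already fixed and immovable in front of either the left or the right box: the other box is the open one. Origin: centre of its underside, 9 mm before the box opening
- pattern_card: thin paper card, 36 x 85 mm, flat on the jig board at the mouth of the open box, no obstacle
- tape_roll: bystander: roll of tape, 68 mm across, 24 mm high, between the two boards' places. Origin: centre of its underside
- glue_stick: bystander: white glue stick, 28 mm across, 90 mm high, left of the jig. Origin: centre of its underside
- mug: bystander: mug, 80 mm across with a handle, 95 mm high, right of the jig. Origin: centre of its underside
- wire_spool: bystander: wooden spool, 56 mm across, 36 mm high, on the right. Origin: centre of its underside
- hammer: bystander: hammer, 240 mm long, lying on the left, handle towards the robot

How it is judged:
By the outcome, as a careful person would: the job done as asked, in the order asked, and still so for the second after the job is handed in, while the arm keeps its last pose, push and grip.
It also fails if it takes over 40 s, if anything falls off the work surface, if the arm or the gripper's body presses on something with over 40 N, if the wrist force passes 120 N, or if a joint passes its speed limit or range.

## Working session

There is one attempt and no reset: what is moved stays moved. The work goes in short steps, Python scripts to look and compute and a tool call to move; the robot and the scene stay as the last step left them, time stands still between calls to the robot, and variables do not carry over. Pictures are saved under pics/ and viewed, and the job is handed in when it is done.

Besides the shell and the picture viewer there is one more tool, called after ">>>" as name(argument=value, ...), one argument or row to a line, values as JSON. servo_tool: Moves the arm, as the interface text tells. Its arguments: {"type":"object","properties":{"moves":{"type":"array","items":{"type":"array"}},"squeeze":{"type":"number"}},"required":["moves"]}

```bash
ls; mkdir -p pics
python3 - <<'E'
from bench import bot
import cv2,pickle
print(bot.state())
for n in ("scene","side"):
    c=bot.camera(n); pickle.dump(c,open(f"{n}0.pkl","wb"))
    cv2.imwrite(f"pics/{n}0.png",c["img"][:,:,::-1]); print(c["camera_matrix"],c["xyz"],c["orientation"])
E
```

```text
pics
{'time_s': 0.0, 'joint_pos': array([-1.26107918e+00,  2.21204774e-01,  1.52761087e+00, -4.27639430e-05,
        1.39472734e+00, -1.26085026e-01]), 'qvel': array([-1.76481758e-03,  1.98086751e-04, -1.51329252e-03, -1.33670143e-03,
        1.78170088e-03,  6.45824159e-05]), 'tau': array([ 4.57918050e-04, -4.96903288e+01, -3.89393270e+01, -2.15053619e-04,
        1.11166920e-02, -2.75284145e-05]), 'tool_pos': array([ 0.26362809, -0.56596302,  0.21181265]), 'orientation': array([-0.15218017, -0.69030712, -0.15355073,  0.69046321]), 'contact_force': array([-0.13386636, -0.26748981, -0.3414302 ]), 'wrist_torque': array([0.03800086, 0.05435919, 0.0144045 ]), 'opening': 0.0854779406780937}
[[368.1342904    0.         316.43689487]
 [  0.         368.1342904  201.19032419]
 [  0.           0.           1.        ]] [1.0441489  0.24901585 0.97550753] [-0.14412001  0.50930568  0.81584239 -0.23289124]
[[426.75745843   0.         320.64136397]
 [  0.         426.75745843 197.97833276]
 [  0.           0.           1.        ]] [0.01057957 0.66254946 0.78802988] [ 0.12229845 -0.30501942  0.86414778 -0.38112315]
```

View pics/scene0.png

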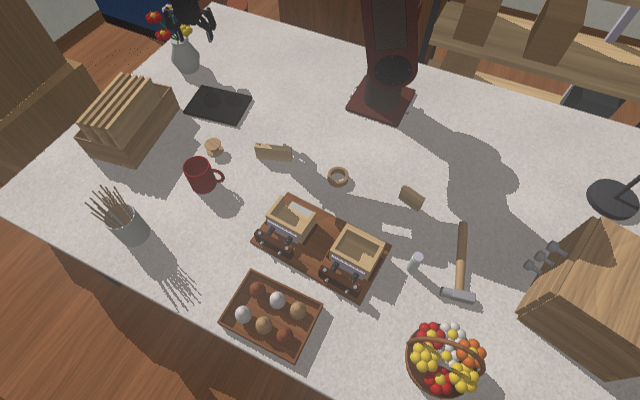

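View pics/side0.png

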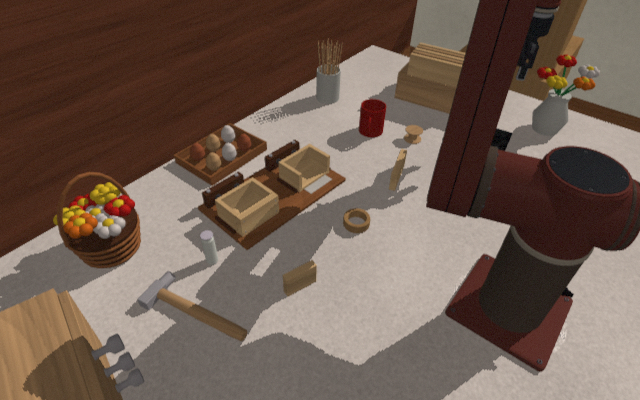

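The scene view puts the open box, with the card at its mouth, at about (290,218), which is the right station. The wide board is at (273,153) and the narrow one at (411,197). The side view shows the wide board at (398,170) and the box mouth at (310,180). Next I measure these using depth.

```bash
cat > h.py <<'E'
import numpy as np,pickle,cv2
from scipy.spatial.transform import Rotation as R
def rot(q): return R.from_quat([q[1],q[2],q[3],q[0]])
def cloud(c,T=None):
    K=c["camera_matrix"]; z=c["range_z"]; v,u=np.mgrid[:z.shape[0],:z.shape[1]]
    P=np.dstack([(u-K[0,2])/K[0,0]*z,(v-K[1,2])/K[1,1]*z,z])
    if T is None: W=P@rot(c["orientation"]).as_matrix().T+c["xyz"]
    else: W=P@T[:3,:3].T+T[:3,3]
    W[z<=0]=np.nan
    return W
def wristT(c,s):
    T=np.eye(4);T[:3,:3]=rot(s["orientation"]).as_matrix();T[:3,3]=s["tool_pos"]
    return T@np.array(c["hand_eye"])
E
python3 - <<'E'
from h import *
for n in ("scene","side"):
    c=pickle.load(open(n+"0.pkl","rb")); W=cloud(c)
    print(n,"table z",np.nanmedian(W[150:300,250:400,2]))
    z=W[...,2]; 
    m=((z>.04)&(z<.085)&(W[...,0]>.3)&(W[...,0]<.95)&(abs(W[...,1])<.45)).astype(np.uint8)
    k,l,st,ce=cv2.connectedComponentsWithStats(m)
    for i in range(1,k):
        if st[i,4]<25: continue
        p=W[l==i]; q=p[p[:,2]>np.percentile(p[:,2],97)-.008]
        r=cv2.minAreaRect(q[:,:2].astype(np.float32)*1000)
        print(st[i],"top z",np.percentile(p[:,2],97).round(4),"ctr",np.round(r[0]),np.round(r[1]),round(r[2],1))
    x,y,w,h=(230,120,220,190) if n=="scene" else (190,110,240,190)
    cv2.imwrite(f"pics/{n}0c.png",cv2.resize(c["img"][y:y+h,x:x+w,::-1],None,fx=3.1,fy=3.1,interpolation=cv2.INTER_CUBIC))
E
```

```text
scene table z 0.0024129577546452285
[254 143  38  13 301] top z 0.063 ctr [ 413. -220.] [ 23. 121.] 18.8
[185 158  23  18 221] top z 0.0838 ctr [ 589. -392.] [31. 70.] 56.5
[186 166  39  23 299] top z 0.0833 ctr [ 609. -349.] [33. 93.] 55.8
[400 184  25  22 224] top z 0.0628 ctr [384. 243.] [75. 21.] 71.9
[ 254  195   62   62 1190] top z 0.074 ctr [613. -47.] [123.  82.] 84.2
[113 214  32  28 315] top z 0.0836 ctr [ 846. -422.] [33. 80.] 76.0
[ 318  223   68   72 1708] top z 0.0741 ctr [622. 163.] [121. 100.] 85.7
[409 256  13  13  86] top z 0.0814 ctr [595. 314.] [27. 13.] 76.5
[250 282  15  15 176] top z 0.0631 ctr [836. -28.] [24. 22.] 18.4
[270 292  15  15 182] top z 0.0627 ctr [835.  31.] [24. 24.] 60.4
[290 302  16  16 196] top z 0.0631 ctr [836.  91.] [22. 25.] 26.1
[235 306  16  16 197] top z 0.0626 ctr [905. -29.] [23. 24.] 15.3
[255 317  16  16 199] top z 0.0628 ctr [905.  31.] [24. 22.] 56.3
[277 327  16  17 210] top z 0.0626 ctr [904.  91.] [23. 24.] 27.1
[405 342  30  55 302] top z 0.0849 ctr [843. 396.] [115.  30.] 47.0
side table z 0.002382008694285176
[316  78  22  17
[... 294 characters left out ...]
901.  30.] [21. 20.] 4.8
[237 133  14  12 119] top z 0.0636 ctr [834. -29.] [22. 27.] 58.6
[ 264  139   66   46 1214] top z 0.075 ctr [613. -48.] [124.  84.] 85.2
[190 143  14  12 128] top z 0.0639 ctr [901.  91.] [24. 20.] 68.7
[222 142  14  13 128] top z 0.0648 ctr [831.  32.] [20. 19.] 49.5
[391 148  16  32 235] top z 0.0642 ctr [ 412. -221.] [ 18. 122.] 17.7
[206 152  14  12 131] top z 0.0639 ctr [831.  93.] [26. 19.] 72.5
[ 202  171   77   58 2050] top z 0.0749 ctr [621. 161.] [122. 103.] 84.8
[116 213  24  41 344] top z 0.0842 ctr [739. 406.] [17. 91.] 27.2
[201 236  15  19 179] top z 0.0836 ctr [580. 318.] [26. 13.] 59.3
[283 260  34  26 438] top z 0.063 ctr [383. 241.] [75. 20.] 71.8
```

```bash
ls pics
```

```text
scene0.png
scene0c.png
side0.png
side0c.png
```

```bash
cat >> h.py <<'E'
def tgt(s,pos,yaw_deg):
    """shift/turn in tool units to a tool-down pose; jaw axis (tool y) at yaw_deg in world (mod 180)"""
    A=rot(s["orientation"])
    cands=[]
    for f in (0,180):
        a=np.radians(yaw_deg+f); y=np.array([np.cos(a),np.sin(a),0]); x=np.array([0,0,-1.]); z=np.cross(x,y)
        B=R.from_matrix(np.column_stack([x,y,z])); rv=(A.inv()*B).as_rotvec(); cands.append((np.linalg.norm(rv),rv))
    rv=min(cands,key=lambda t:t[0])[1]
    sh=A.inv().apply(np.array(pos)-s["tool_pos"])
    return np.round(rv/np.radians(45),4),np.round(sh/.1,4)
E
python3 - <<'E'
from h import *
from bench import bot
s=bot.state(); print(rot(s["orientation"]).as_matrix().round(3)); print(tgt(s,[.4125,-.2205,.2],18.5))
c=bot.camera("wrist"); print(np.round(c["hand_eye"],3)); print(c["camera_matrix"])
cv2.imwrite("pics/w0.png",c["img"][:,:,::-1])
E
```

```text
[[-0.001  0.422 -0.907]
 [ 0.002 -0.907 -0.422]
 [-1.    -0.002 -0.   ]]
(array([-1.8562e+00, -1.8000e-03,  1.6000e-03]), array([ 0.124 , -2.5039, -2.808 ]))
[[-0.    -0.278  0.961 -0.16 ]
 [ 1.    -0.001  0.     0.001]
 [ 0.001  0.961  0.278 -0.072]
 [ 0.     0.     0.     1.   ]]
[[337.3434087    0.         323.5255833 ]
 [  0.         337.3434087  196.21255445]
 [  0.           0.           1.        ]]
```

View pics/scene0c.png

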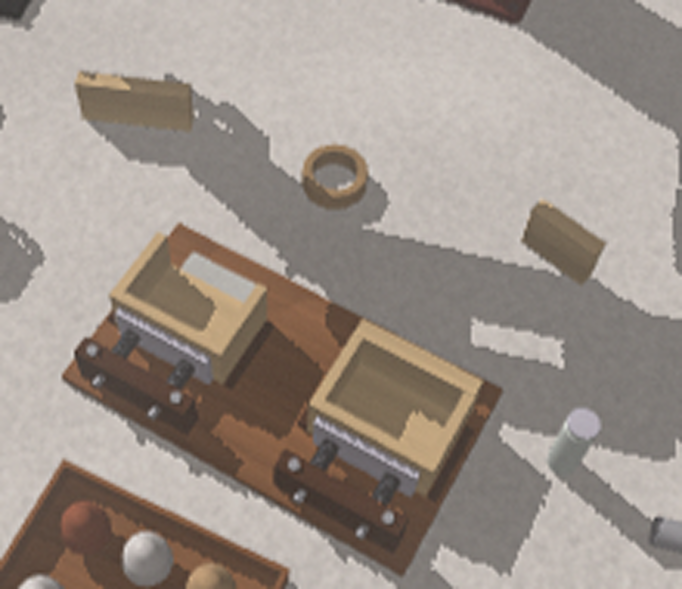

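View pics/side0c.png

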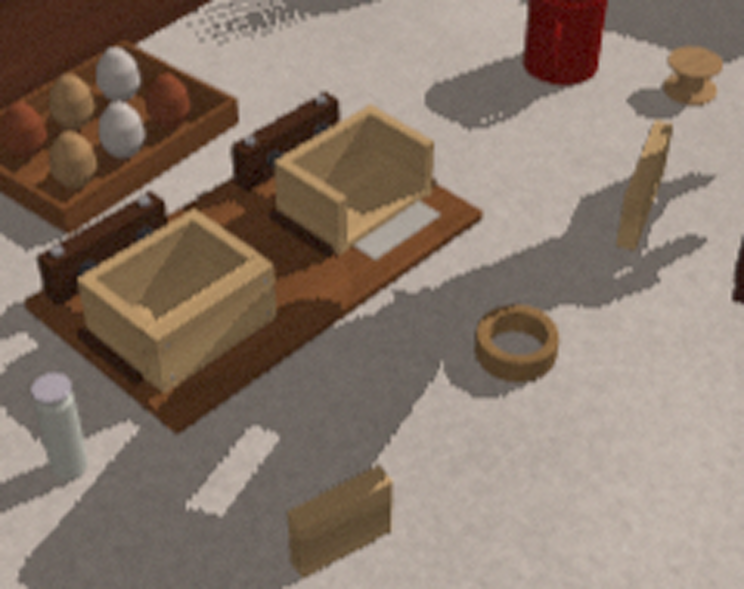

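Both crops agree. The left box has its front and the right one is open, with the white card at its mouth. The wide board stands at about (0.412,-0.221), its x axis at roughly 18.5°. Moving over it.

>>> servo_tool(
  moves=[
    [[0,0,0],[0,-0.4,-0.45],1],
    [[0,0,0],[0,-0.7,-0.8],1],
    [[0,0,0],[0,-0.9,-1.0],1],
    [[0,0,0],[0,-0.9,-1.0],1],
  ],
)

```text
time_s: 0.55
tool_pos: [0.3179, -0.439, 0.2125]
orientation: [0.153, 0.69, 0.155, -0.69]
contact_force: [-0.3, -1.4, 0.4]
opening: 0.0854
```

>>> servo_tool(
  moves=[
    [[-0.19,0,0],[0,-0.4,-0.45],1],
    [[-0.38,0,0],[0,-0.7,-0.8],1],
    [[-0.57,0,0],[0,-0.9,-1.0],1],
    [[-0.76,0,0],[0,-0.9,-1.0],1],
    [[-0.95,0,0],[0,-0.9,-1.0],1],
    [[-0.95,0,0],[0,-0.9,-1.0],1],
  ],
)

```text
time_s: 1.15
tool_pos: [0.3692, -0.3193, 0.2129]
orientation: [-0.395, -0.587, -0.394, 0.587]
contact_force: [-0.6, -0.1, -0.7]
opening: 0.0852
```

Run:
```python
from h import *
from bench import bot
s=bot.state(); print(s["time_s"],s["joint_pos"].round(2),s["tool_pos"]); print(tgt(s,[.4125,-.2205,.19],18.5))
```

```text
1.15 [-0.87 -0.11  1.87 -0.    1.38 -0.49] [ 0.36919369 -0.31927618  0.21293519]
(array([-9.04e-01,  5.00e-04,  1.00e-04]), array([ 0.2289,  0.0281, -1.0782]))
```

>>> servo_tool(
  moves=[
    [[-0.18,0,0],[0,0,-0.3],1],
    [[-0.36,0,0],[0,0.02,-0.6],1],
    [[-0.54,0,0],[0,0.03,-0.9],1],
    [[-0.72,0,0],[0,0.03,-1.0],1],
    [[-0.904,0,0],[0,0.03,-1.0],1],
    [[-0.904,0,0],[0,0.03,-1.0],1],
    [[-0.904,0,0],[0,0.03,-1.0],1],
  ],
)

```text
time_s: 1.85
tool_pos: [0.4097, -0.2281, 0.2128]
orientation: [0.572, 0.416, 0.572, -0.416]
contact_force: [-0.3, -0.5, -0.6]
opening: 0.0854
```

```bash
cat > wl.py <<'E'
from h import *
from bench import bot
import sys
s=bot.state(); print(s["time_s"],s["joint_pos"].round(2),s["tool_pos"],s["contact_force"].round(1))
c=bot.camera("wrist"); pickle.dump((s,c),open(sys.argv[1]+".pkl","wb"))
cv2.imwrite(f"pics/{sys.argv[1]}.png",c["img"][:,:,::-1])
W=cloud(c,wristT(c,s)); z=W[...,2]
m=((z>.05)&(z<.078)&(abs(W[...,1])<.6)).astype(np.uint8)
k,l,st,ce=cv2.connectedComponentsWithStats(m)
for i in range(1,k):
    if st[i,4]<60: continue
    p=W[l==i]; t=np.percentile(p[:,2],90); q=p[abs(p[:,2]-t)<.004]
    r=cv2.minAreaRect(q[:,:2].astype(np.float32)*1000)
    print(st[i],"top",round(t,4),"ctr",np.round(r[0],1),np.round(r[1],1),round(r[2],2))
E
python3 wl.py w1
```

```text
1.85 [-0.68 -0.16  1.92 -0.    1.39 -0.99] [ 0.40973297 -0.22813985  0.212837  ] [-0.3 -0.5 -0.6]
[ 529   56  111   82 3059] top 0.0721 ctr [610.3 -86.6] [44.8 82.5] 85.54
[ 320  106   19  124 2282] top 0.0604 ctr [ 414.3 -222.3] [ 17.1 119.2] 17.8
[410 317  32  52 668] top 0.0756 ctr [ 568.3 -370.4] [51.3 11. ] 82.55
```

View pics/w1.png

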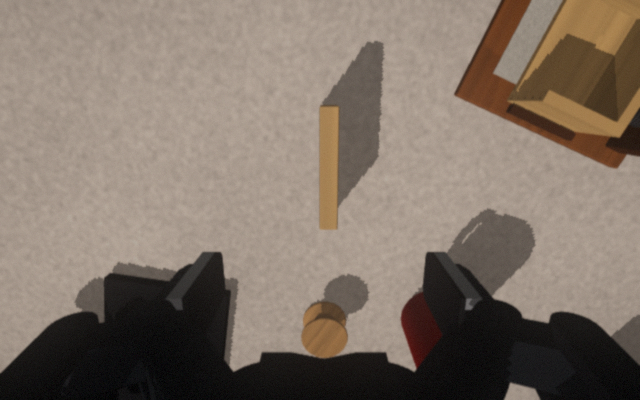

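Run:
```python
from h import *
from bench import bot
s=bot.state(); print(tgt(s,[.4143,-.2223,.12],17.9))
```

```text
(array([ 0.0033, -0.0001,  0.0002]), array([ 0.9281,  0.0621, -0.0412]))
```

>>> servo_tool(
  moves=[
    [[0.003,0,0],[0.2,0.062,-0.041],1],
    [[0.003,0,0],[0.5,0.062,-0.041],1],
    [[0.003,0,0],[0.8,0.062,-0.041],1],
    [[0.003,0,0],[0.93,0.062,-0.041],1],
    [[0.003,0,0],[0.93,0.062,-0.041],1],
  ],
)

```text
time_s: 2.4
tool_pos: [0.4129, -0.2211, 0.1179]
orientation: [0.571, 0.415, 0.574, -0.415]
contact_force: [0.0, -0.1, 0.5]
opening: 0.0855
```

```bash
python3 wl.py w2
python3 - <<'E'
from h import *
from bench import bot
s=bot.state(); print(tgt(s,[.4143,-.2223,.027],17.9))
E
```

```text
2.4 [-0.66 -0.06  2.01 -0.    1.2  -0.98] [ 0.41292576 -0.22108334  0.11792389] [ 0.  -0.1  0.5]
[603  97  37  33 797] top 0.0707 ctr [ 570.9 -102.7] [ 7.5 14.1] 40.08
[ 310  118   28  168 4411] top 0.0602 ctr [ 413.7 -222.3] [ 18.1 119.8] 17.72
(array([ 0.0053, -0.0016,  0.0011]), array([0.9266, 0.0019, 0.0066]))
```

View pics/w2.png

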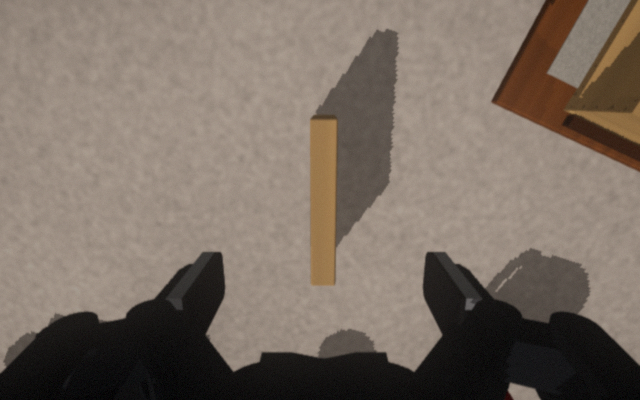

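The board is centred between the jaws, at about (323,200) in the wrist image. I go down and grip it.

>>> servo_tool(
  moves=[
    [[0.009,0,0],[0.3,0.0,0.01],1],
    [[0.009,0,0],[0.6,0.0,0.01],1],
    [[0.009,0,0],[0.8,0.0,0.01],1],
    [[0.009,0,0],[0.92,0,0.01],1],
    [[0.009,0,0],[0.92,0,0.01],1],
  ],
)

```text
time_s: 2.95
tool_pos: [0.4146, -0.2227, 0.0277]
orientation: [0.571, 0.417, 0.572, -0.417]
contact_force: [-0.2, 0.9, -0.1]
opening: 0.0853
```

>>> servo_tool(
  moves=[
    [[0,0,0],[0,0,0],-1],
    [[0,0,0],[0,0,0],-1],
    [[0,0,0],[0,0,0],-1],
    [[0,0,0],[0,0,0],-1],
    [[0,0,0],[0,0,0],-1],
    [[0,0,0],[0,0,0],-1],
    [[0,0,0],[0,0,0],-1],
    [[0,0,0],[0,0,0],-1],
  ],
  squeeze=60,
)

```text
time_s: 3.75
tool_pos: [0.415, -0.223, 0.0286]
orientation: [0.572, 0.416, 0.571, -0.416]
contact_force: [-2.5, 0.1, 4.9]
opening: 0.0161
```

>>> servo_tool(
  moves=[
    [[0,0,0],[-0.2,0,0],-1],
    [[0,0,0],[-0.6,0,0],-1],
    [[0,0,0],[-0.95,0,0],-1],
    [[0,0,0],[-0.95,0,0],-1],
    [[0,0,0],[-0.95,0,0],-1],
  ],
)

```text
time_s: 4.25
tool_pos: [0.4152, -0.223, 0.1235]
orientation: [0.572, 0.416, 0.571, -0.416]
contact_force: [0.0, 0.2, -1.5]
opening: 0.0163
```

```bash
python3 wl.py w3
python3 - <<'E'
from h import *
from bench import bot
s=bot.state(); print(s["opening"],rot(s["orientation"]).as_matrix().round(3))
E
```

```text
4.25 [-0.66 -0.07  2.01  0.    1.2  -0.97] [ 0.41520579 -0.22297922  0.12350181] [ 0.   0.2 -1.5]
[ 595   91   45   37 1085] top 0.0717 ctr [ 576.5 -100.6] [10.7 18. ] 86.33
0.016968284399565985 [[-0.001  0.952  0.307]
 [ 0.001  0.307 -0.952]
 [-1.    -0.    -0.001]]
```

View pics/w3.png

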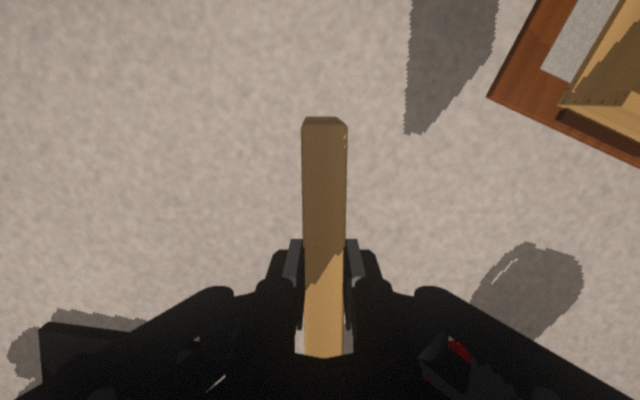

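Board held at about (324,180) in the wrist image, square in the jaws. Now I turn to the jig's yaw and look at the open box from in front of it.

>>> servo_tool(
  moves=[
    [[0.1,0,0],[-0.15,0.12,-0.25],-1],
    [[0.25,0,0],[-0.25,0.3,-0.5],-1],
    [[0.4,0,0],[-0.4,0.45,-0.8],-1],
    [[0.508,0,0],[-0.45,0.5,-0.9],-1],
    [[0.508,0,0],[-0.45,0.5,-0.9],-1],
  ],
)

```text
time_s: 4.8
tool_pos: [0.4344, -0.12, 0.1668]
orientation: [-0.478, -0.521, -0.479, 0.521]
contact_force: [-0.1, -0.5, -1.6]
opening: 0.0164
```

Run:
```python
from h import *
from bench import bot
s=bot.state(); print(s["tool_pos"],tgt(s,[.45,-.05,.17],-5))
```

```text
[ 0.43435144 -0.1200089   0.1667995 ] (array([ 0.0024, -0.0012,  0.0021]), array([-0.0315,  0.0962, -0.7109]))
```

>>> servo_tool(
  moves=[
    [[0,0,0],[-0.03,0.05,-0.3],-1],
    [[0,0,0],[-0.03,0.1,-0.6],-1],
    [[0,0,0],[-0.03,0.1,-0.71],-1],
    [[0,0,0],[-0.03,0.1,-0.71],-1],
    [[0,0,0],[-0.03,0.1,-0.71],-1],
  ],
)

```text
time_s: 5.3
tool_pos: [0.4502, -0.0526, 0.1699]
orientation: [-0.478, -0.521, -0.478, 0.522]
contact_force: [-0.3, 0.5, 0.1]
opening: 0.0163
```

```bash
python3 wl.py w4
```

```text
5.3 [-0.29 -0.16  2.   -0.    1.31 -0.2 ] [ 0.45018715 -0.05260663  0.16988858] [-0.3  0.5  0.1]
[ 460   88  140  152 7554] top 0.0721 ctr [613.8 -48.8] [120.   82.4] 85.04
[ 596   89   44  144 3497] top 0.0583 ctr [702.  -56.5] [119.4  21.8] 85.66
```

View pics/w4.png

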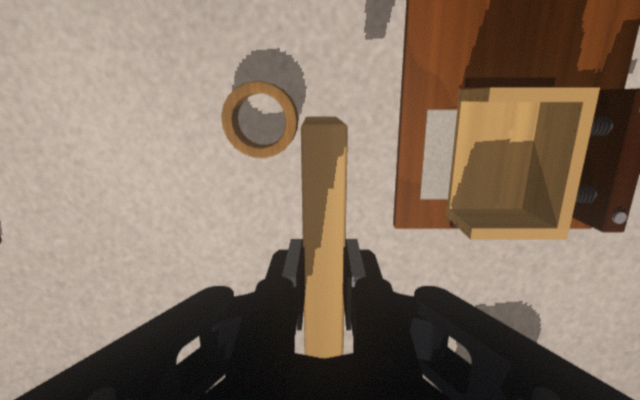

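```bash
cat > ana.py <<'E'
from h import *
import sys
s,c=pickle.load(open(sys.argv[1]+".pkl","rb")); W=cloud(c,wristT(c,s)); z=W[...,2]
Rm=rot(s["orientation"]).as_matrix(); print("jaw yaw",np.degrees(np.arctan2(Rm[1,1],Rm[0,1]))%180-180)
m=((abs(z-.072)<.0035)).astype(np.uint8)
k,l,st,ce=cv2.connectedComponentsWithStats(m); i=1+np.argmax(st[1:,4]); P=W[l==i]
r=cv2.minAreaRect(P[:,:2].astype(np.float32)*1000); print(r, len(P))
psi=np.radians(float(sys.argv[2])); ex=np.array([np.cos(psi),np.sin(psi)]); ey=np.array([-ex[1],ex[0]])
def ext(a,n=""): print(n,np.round(1000*np.percentile(a,[0,.5,2,98,99.5,100]),1))
ext(P[:,:2]@ex,"box x"); ext(P[:,:2]@ey,"box y")
# yaw via side-edge fits: outer +y edge and -y edge pixel extremes per x-bin
u=P[:,:2]@ex; v=P[:,:2]@ey
for f,nm in ((np.max,"+y"),(np.min,"-y")):
    b=np.linspace(u.min()+.008,u.max()-.008,14); X=[];Y=[]
    for a0,a1 in zip(b[:-1],b[1:]):
        q=(u>=a0)&(u<a1)
        if q.sum()>5: X.append((a0+a1)/2);Y.append(f(v[q]))
    p=np.polyfit(X,Y,1); print(nm,"edge slope deg",np.degrees(p[0]).round(2),"mid",1000*np.median(Y))
b=np.linspace(v.min()+.005,v.max()-.005,24); X=[];Y=[];Z=[]
for a0,a1 in zip(b[:-1],b[1:]):
    q=(v>=a0)&(v<a1)
    if q.sum()>5: X.append((a0+a1)/2);Y.append(np.max(u[q]))
p=np.polyfit(X,Y,1); print("back edge slope",np.degrees(p[0]).round(2),"mid",1000*np.median(Y))
# held board
tz=s["tool_pos"][2]; t=s["tool_pos"][:2]
B=W[(abs(W[...,0]-t[0])<.06)&(abs(W[...,1]-t[1])<.08)&(z>tz+.028-.004)&(z<tz+.0345)&(np.arange(400)[:,None]<235)]
print("board",len(B),"top z-tcp",np.median(B[:,2])-tz); ext(B[:,:2]@ex-t@ex,"x rel tcp"); ext(B[:,:2]@ey-t@ey,"y rel tcp"); print("tcp",1000*t@ex,1000*t@ey)
E
python3 ana.py w4 -4.96
```

```text
jaw yaw -4.939202216073966
((613.8058471679688, -48.83530807495117), (119.99675750732422, 82.37004852294922), 85.04325103759766) 4735
box x [574.5 575.2 576.7 654.9 655.6 656.9]
box y [-55.6 -55.  -54.4  64.3  64.4  64.4]
+y edge slope deg -0.02 mid 64.37908844233904
-y edge slope deg 0.03 mid -55.07016442965949
back edge slope 0.08 mid 655.7988770598721
board 5034 top z-tcp 0.030867770073378736
x rel tcp [-7.8 -7.7 -7.4  9.7 10.  10.2]
y rel tcp [16.3 16.9 17.8 61.  61.4 61.5]
tcp 453.049717400217 -13.48633706216263
```

```bash
cat > go.py <<'E'
from h import *
from bench import bot
import sys
psi=np.radians(-4.96); ex=np.array([np.cos(psi),np.sin(psi)]); ey=np.array([-ex[1],ex[0]])
a,b,z=map(float,sys.argv[1:4]); s=bot.state(); t=s["tool_pos"]
print("t",s["time_s"],"ex,ey,z",np.round([1000*t[:2]@ex,1000*t[:2]@ey,1000*t[2]],2),"F box",np.round([s["contact_force"][:2]@ex,s["contact_force"][:2]@ey,s["contact_force"][2]],2),"T",s["wrist_torque"].round(2),"op",s["opening"])
p=np.r_[(a*ex+b*ey)/1000,z/1000]; print(tgt(s,p,-4.96))
E
python3 go.py 535 3.1 100
python3 - <<'E'
from h import *
s,c=pickle.load(open("w4.pkl","rb")); W=cloud(c,wristT(c,s)); z=W[...,2]; tz=s["tool_pos"][2]
psi=np.radians(-4.96); ex=np.array([np.cos(psi),np.sin(psi)]); ey=np.array([-ex[1],ex[0]])
m=(z>tz+.026)&(z<tz+.036); m[:125]=0;m[232:]=0;m[:,:290]=0;m[:,360:]=0
L=[];Rr=[];Y=[]
for r in range(128,232):
    i=np.where(m[r])[0]
    if len(i)<5: continue
    d=W[r,i,:2]; Y.append(np.median(d@ey)); L.append((d@ex).min()); Rr.append((d@ex).max())
for e in (L,Rr): print(np.degrees(np.polyfit(Y,e,1)[0]))
print(np.median(np.array(Rr)-L))
E
```

```text
t 5.35 ex,ey,z [453.24 -13.7  170.17] F box [ 0.06 -0.14 -1.26] T [-0.05 -0.03 -0.02] op 0.016230978279828737
(array([-0.0008,  0.0005,  0.0017]), array([ 0.7005,  0.8184, -0.1688]))
0.13954068676608264
0.24866541840088077
0.017536780463590085
```

>>> servo_tool(
  moves=[
    [[0,0,0],[0.0,0.3,-0.1],-1],
    [[0,0,0],[0.2,0.6,-0.17],-1],
    [[0,0,0],[0.5,0.82,-0.17],-1],
    [[0,0,0],[0.7,0.82,-0.17],-1],
    [[0,0,0],[0.7,0.82,-0.17],-1],
    [[0,0,0],[0.7,0.82,-0.17],-1],
  ],
)

```text
time_s: 5.95
tool_pos: [0.5335, -0.0429, 0.1007]
orientation: [-0.477, -0.521, -0.478, 0.522]
contact_force: [-0.7, 0.4, 0.2]
opening: 0.0167
```

```bash
python3 wl.py w5; python3 go.py 540 3.1 46; python3 ana.py w5 -4.96
```

```text
5.95 [-0.23  0.12  1.86 -0.    1.16 -0.14] [ 0.53345463 -0.04293193  0.10068056] [-0.7  0.4  0.2]
[  382   114   160   193 10713] top 0.0721 ctr [613.7 -48.7] [120.3  81.1] 84.92
[ 550  114   77  179 6900] top 0.0585 ctr [702.6 -55.8] [119.2  21.9] 85.27
t 6.0 ex,ey,z [536.     3.43 101.79] F box [-0.47  0.2  -1.42] T [ 0.02 -0.01 -0.03] op 0.01659625636564522
(array([-0.002 ,  0.0003, -0.0011]), array([0.558 , 0.0396, 0.003 ]))
jaw yaw -5.054708396927651
((613.6530151367188, -48.74470901489258), (120.28959655761719, 81.14905548095703), 84.91952514648438) 6573
box x [575.1 575.7 578.6 654.9 655.5 656.2]
box y [-55.7 -54.7 -52.7  64.5  64.6  64.7]
+y edge slope deg -0.14 mid 64.5926240608606
-y edge slope deg -144.72 mid -45.666477728493874
back edge slope 0.15 mid 655.635196849345
board 5033 top z-tcp 0.03089412631551923
x rel tcp [-7.9 -7.7 -7.3  9.8 10.1 10.3]
y rel tcp [16.  16.9 17.6 61.  61.4 61.4]
tcp 535.1689076871211 3.3514525809449394
```

View pics/w5.png

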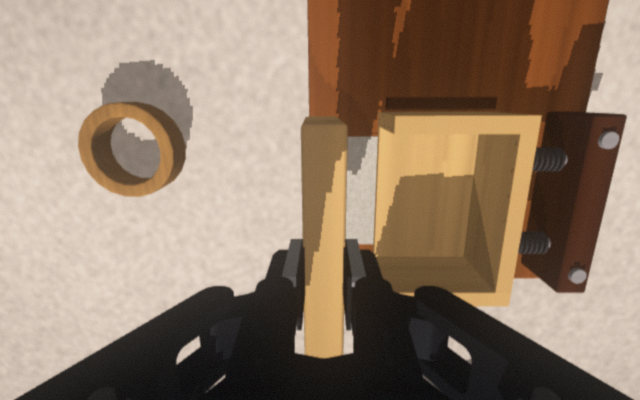

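The board at (325,180) sits parallel to the mouth at column 375, with no contact. The edge readings are stable at +64.5 for the box and +61.4 relative to the TCP for the board, so the target ey is 3.1. I lower it.

>>> servo_tool(
  moves=[
    [[-0.002,0,0],[0.25,0.04,0.003],-1],
    [[-0.002,0,0],[0.5,0.04,0.003],-1],
    [[-0.002,0,0],[0.56,0.04,0.003],-1],
    [[-0.002,0,0],[0.56,0.04,0.003],-1],
    [[-0.002,0,0],[0.56,0.04,0.003],-1],
  ],
)

```text
time_s: 6.5
tool_pos: [0.5392, -0.0431, 0.0468]
orientation: [0.479, 0.522, 0.477, -0.52]
contact_force: [-0.2, 0.9, -0.3]
opening: 0.0165
```

```bash
python3 go.py 540 3.1 40.6
```

```text
t 6.5 ex,ey,z [540.88   3.7   46.75] F box [-0.32  0.9  -0.3 ] T [-0.    0.05  0.  ] op 0.016461475282841104
(array([ 0.001 ,  0.0005, -0.0033]), array([ 0.0615, -0.0089,  0.006 ]))
```

>>> servo_tool(
  moves=[
    [[0,0,0],[0.03,0,0.003],-1],
    [[0,0,0],[0.05,0,0.003],-1],
    [[0,0,0],[0.05,0,0.003],-1],
    [[0,0,0],[0.05,0,0.003],-1],
  ],
)

```text
time_s: 6.9
tool_pos: [0.5388, -0.0432, 0.0407]
orientation: [0.479, 0.521, 0.478, -0.521]
contact_force: [0.5, 0.9, 2.0]
opening: 0.0164
```

>>> servo_tool(
  moves=[
    [[0,0,0],[0.01,0,0],-1],
    [[0,0,0],[0.01,0,0],-1],
    [[0,0,0],[0.01,0,0],-1],
  ],
)

```text
time_s: 7.2
tool_pos: [0.5389, -0.0432, 0.0406]
orientation: [0.479, 0.521, 0.478, -0.521]
contact_force: [-2.3, 0.2, 10.7]
opening: 0.0163
```

```bash
python3 go.py 540 3.1 40.6
```

```text
t 7.2 ex,ey,z [540.64   3.56  40.64] F box [-2.35  0.04 10.7 ] T [0.04 0.53 0.  ] op 0.01629976035991772
(array([ 0.0013,  0.0004, -0.002 ]), array([ 0.0004, -0.0064,  0.0046]))
```

>>> servo_tool(
  moves=[
    [[0,0,0],[-0.012,0,0.004],-1],
    [[0,0,0],[-0.012,0,0.004],-1],
    [[0,0,0],[-0.008,0,0.004],-1],
    [[0,0,0],[-0.008,0,0.004],-1],
  ],
)

```text
time_s: 7.6
tool_pos: [0.5384, -0.0434, 0.0407]
orientation: [0.478, 0.521, 0.478, -0.521]
contact_force: [-2.2, 1.6, 8.7]
opening: 0.0162
```

```bash
python3 wl.py w6; python3 go.py 560 3.1 40.6; python3 ana.py w6 -4.96
```

```text
7.6 [-0.23  0.21  1.88  0.    1.04 -0.14] [ 0.53837322 -0.04343422  0.04066155] [-2.2  1.6  8.7]
[  270   121   108   237 10787] top 0.0725 ctr [539.7 -35.1] [ 42.3 106.2] 8.54
[  401   120   226   242 18256] top 0.072 ctr [614.5 -42.8] [109.   81.7] 85.04
[ 611  248   29  110 1642] top 0.0576 ctr [690.6 -90.2] [ 9.1 51.3] 3.48
[448 337  24  27 260] top 0.0679 ctr [602.7 -97.5] [2.4 5.8] 71.74
t 7.65 ex,ey,z [540.08   3.3   40.64] F box [-2.47 -0.22  8.07] T [0.16 0.47 0.  ] op 0.016377057945317876
(array([ 0.0013,  0.0001, -0.0006]), array([0.0005, 0.1992, 0.0022]))
jaw yaw -4.906327216838065
((614.4719848632812, -42.83024215698242), (109.0225830078125, 81.73190307617188), 85.0423355102539) 11789
box x [575.  575.4 577.8 655.  655.6 656.7]
box y [-44.1 -39.6 -35.3  64.7  64.9  65. ]
+y edge slope deg 0.05 mid 64.9320151250658
-y edge slope deg -35.17 mid 54.71540107683664
back edge slope 0.36 mid 655.9684516443925
board 6616 top z-tcp 0.030842471894286058
x rel tcp [-8.  -7.8 -7.4 53.4 54.8 55.6]
y rel tcp [16.2 16.9 17.9 61.3 61.6 61.7]
tcp 540.1125097887833 3.2763143281282914
```

View pics/w6.png

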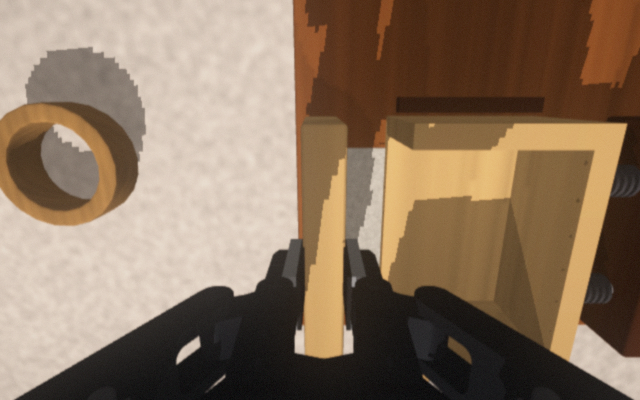

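Board end at 64.9 against the box side at 64.9, so the edges are flush within reading noise. The image shows the board at columns 303-347 and the mouth at 385. I ease off the downward load, then advance.

>>> servo_tool(
  moves=[
    [[0,0,0],[-0.008,0,0],-1],
    [[0,0,0],[-0.008,0,0],-1],
    [[0,0,0],[-0.008,0,0],-1],
  ],
)

```text
time_s: 7.95
tool_pos: [0.5381, -0.0434, 0.0407]
orientation: [0.478, 0.521, 0.478, -0.521]
contact_force: [-1.2, 0.4, 4.6]
opening: 0.0166
```

```bash
python3 go.py 562 3.2 40.6
```

```text
t 7.95 ex,ey,z [539.88   3.3   40.67] F box [-1.22  0.27  4.58] T [0.02 0.12 0.01] op 0.016553636185207977
(array([ 0.0012,  0.    , -0.0004]), array([0.0008, 0.2212, 0.0012]))
```

>>> servo_tool(
  moves=[
    [[0,0,0],[-0.003,0.05,0],-1],
    [[0,0,0],[-0.003,0.1,0],-1],
    [[0,0,0],[-0.003,0.15,0],-1],
    [[0,0,0],[-0.003,0.2,0],-1],
    [[0,0,0],[-0.003,0.22,0],-1],
    [[0,0,0],[-0.003,0.22,0],-1],
    [[0,0,0],[-0.003,0.22,0],-1],
  ],
)

```text
time_s: 8.65
tool_pos: [0.559, -0.0452, 0.0407]
orientation: [-0.478, -0.52, -0.479, 0.521]
contact_force: [-3.8, 0.4, 7.2]
opening: 0.0164
```

```bash
python3 wl.py w7; python3 go.py 566 3.2 40.6; python3 ana.py w7 -4.96
```

```text
8.65 [-0.22  0.26  1.83 -0.    1.06 -0.14] [ 0.55900427 -0.04520155  0.04070538] [-3.8  0.4  7.2]
[  270   121   108   237 10786] top 0.0725 ctr [561.3 -36.8] [105.7  42.3] 71.25
[  354   120   218   218 15603] top 0.0721 ctr [614.8 -36. ] [95.4 81.1] 84.98
[ 573  120   67  238 8674] top 0.0582 ctr [702.2 -56. ] [119.1  21.9] 85.64
[349 333   4  21  77] top 0.0614 ctr [569.6 -96.7] [6.  1.1] 86.27
[448 337  24  27 260] top 0.0679 ctr [623.  -99.4] [2.1 6.4] 87.86
t 8.7 ex,ey,z [560.79   3.32  40.69] F box [-4.03  0.78  6.22] T [0.08 0.7  0.01] op 0.016463054966905095
(array([ 0.0013, -0.    ,  0.0029]), array([0.0008, 0.0521, 0.0013]))
jaw yaw -4.903487583841496
((614.7901000976562, -35.97892761230469), (95.37665557861328, 81.05297088623047), 84.97941589355469) 10963
box x [575.1 575.8 578.  654.9 655.4 656.1]
box y [-30.4 -26.8 -23.   64.7  64.9  65. ]
+y edge slope deg 0.0 mid 64.9520858173739
-y edge slope deg -30.49 mid 54.740571884826764
back edge slope 0.27 mid 655.6945647388425
board 8048 top z-tcp 0.03079701317929865
x rel tcp [-7.9 -7.7 -7.2 53.1 54.7 55.7]
y rel tcp [16.2 17.  18.3 61.4 61.6 61.7]
tcp 560.8191060535623 3.299363883476662
```

View pics/w7.png

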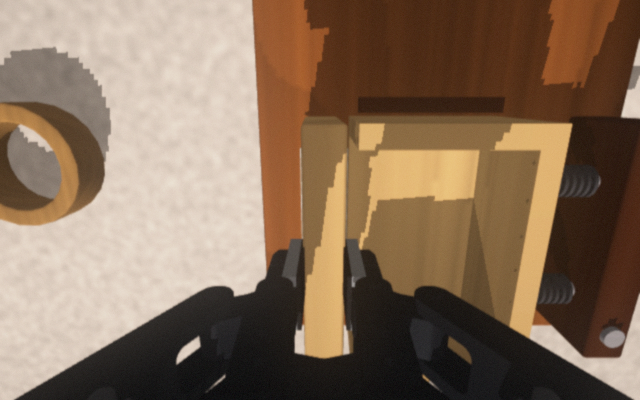

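Board parallel to the box and flush, with a gap of about 5 mm at columns 347-352. I shed more of the downward load, then push on.

>>> servo_tool(
  moves=[
    [[0,0,0],[-0.006,0,0],-1],
    [[0,0,0],[-0.006,0.02,0],-1],
    [[0,0,0],[-0.006,0.05,0.0],-1],
    [[0,0,0],[-0.006,0.08,0.0],-1],
    [[0,0,0],[-0.006,0.08,0.0],-1],
    [[0,0,0],[-0.006,0.08,0.0],-1],
  ],
)

```text
time_s: 9.3
tool_pos: [0.5672, -0.0458, 0.0408]
orientation: [-0.478, -0.521, -0.479, 0.521]
contact_force: [-2.3, -0.1, -1.4]
opening: 0.0164
```

```bash
python3 go.py 577.5 3.2 40.6
```

```text
t 9.3 ex,ey,z [569.08   3.4   40.77] F box [-2.28 -0.3  -1.4 ] T [-0.02  0.43 -0.02] op 0.01640262534627472
(array([ 0.0012, -0.0002,  0.002 ]), array([0.0016, 0.0842, 0.002 ]))
```

>>> servo_tool(
  moves=[
    [[0,0,0],[0.003,0.02,0],-1],
    [[0,0,0],[0.003,0.04,0],-1],
    [[0,0,0],[0.003,0.06,0.0],-1],
    [[0,0,0],[0.003,0.075,0.0],-1],
    [[0,0,0],[0.003,0.075,0.0],-1],
    [[0,0,0],[0.003,0.075,0.0],-1],
    [[0,0,0],[0.003,0.075,0.0],-1],
  ],
)

```text
time_s: 10.0
tool_pos: [0.5736, -0.0464, 0.0407]
orientation: [-0.477, -0.52, -0.479, 0.522]
contact_force: [-8.0, 0.7, 3.7]
opening: 0.0158
```

```bash
python3 wl.py w8; python3 go.py 577.5 3.2 40.6; python3 ana.py w8 -4.96
```

```text
10.0 [-0.22  0.29  1.79 -0.    1.07 -0.13] [ 0.57360656 -0.04637491  0.04071753] [-8.   0.7  3.7]
[  270   121   290   237 25928] top 0.0723 ctr [609.4 -41.1] [106.5 111.6] 85.07
[  546   121    94   238 12220] top 0.0584 ctr [702.9 -56. ] [120.1  22.3] 84.97
[448 337  24  27 259] top 0.0674 ctr [ 637.5 -100.5] [2.  6.6] 77.9
t 10.05 ex,ey,z [575.46   3.38  40.73] F box [-9.16  0.09  3.82] T [0.12 1.36 0.03] op 0.016061491773746113
(array([ 0.0013, -0.0001,  0.0049]), array([0.0012, 0.0204, 0.0018]))
jaw yaw -4.897541064643207
((612.8984985351562, -41.36515808105469), (106.45877838134766, 104.59615325927734), 85.06674194335938) 20664
box x [561.9 567.6 568.3 664.7 665.3 666.5]
box y [-41.5 -39.3 -34.8  64.4  64.8  65. ]
+y edge slope deg 0.12 mid 64.90966668017643
-y edge slope deg 51.04 mid 54.78069001930704
back edge slope 22.96 mid 665.7725667670362
board 8356 top z-tcp 0.03079737875612363
x rel tcp [-8.  -7.8 -7.3 52.9 54.7 55.7]
y rel tcp [16.3 17.  18.3 61.4 61.5 61.6]
tcp 575.4681596704698 3.3929151164738443
```

View pics/w8.png

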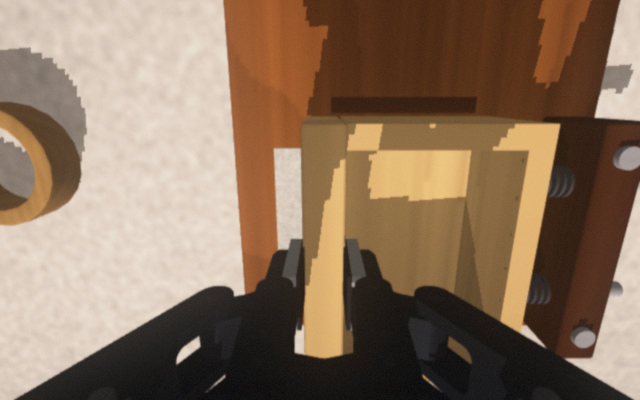

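Contact is closed along the seam at column 347, and the back edge has moved 655.7 → 665.6, so about 10 mm of travel. I push about 2.5 mm more.

>>> servo_tool(
  moves=[
    [[0,0,0],[-0.001,0.015,0],-1],
    [[0,0,0],[-0.001,0.028,0],-1],
    [[0,0,0],[-0.001,0.028,0.0],-1],
    [[0,0,0],[-0.001,0.028,0.0],-1],
    [[0,0,0],[-0.001,0.028,0.0],-1],
    [[0,0,0],[-0.001,0.028,0.0],-1],
  ],
)

```text
time_s: 10.65
tool_pos: [0.5757, -0.0466, 0.0407]
orientation: [-0.477, -0.52, -0.48, 0.522]
contact_force: [-10.4, -0.1, 4.7]
opening: 0.0166
```

```bash
python3 wl.py w9; python3 go.py 577.7 3.2 40.6; python3 ana.py w9 -4.96
python3 - <<'E'
from h import *
from bench import bot
for n in ("scene","side"):
    c=bot.camera(n); pickle.dump(c,open(f"{n}9.pkl","wb")); x,y,w,h=(230,150,160,140) if n=="scene" else (190,110,200,140)
    cv2.imwrite(f"pics/{n}9c.png",cv2.resize(c["img"][y:y+h,x:x+w,::-1],None,fx=4,fy=4,interpolation=cv2.INTER_CUBIC))
E
```

```text
10.65 [-0.22  0.3   1.78 -0.    1.07 -0.13] [ 0.57571115 -0.04657013  0.04072579] [-10.4  -0.1   4.7]
[  270   121   291   237 25922] top 0.0723 ctr [611.5 -41.5] [107.  111.7] 85.03
[  543   121    97   238 12364] top 0.0585 ctr [702.7 -56. ] [120.1  22.1] 84.98
[448 337  24  27 260] top 0.0674 ctr [ 639.6 -100.8] [2. 7.] 86.22
t 10.7 ex,ey,z [577.57   3.42  40.7 ] F box [-10.39  -0.99   4.32] T [0.06 1.71 0.01] op 0.016183461430313455
(array([ 0.0014, -0.0002,  0.0068]), array([0.001 , 0.0013, 0.0022]))
jaw yaw -4.899559378521133
((615.0225830078125, -41.83272933959961), (106.98419952392578, 104.64151000976562), 85.02901458740234) 20655
box x [564.  569.6 570.5 666.7 667.5 668.7]
box y [-42.  -39.4 -34.9  64.4  64.8  65. ]
+y edge slope deg 0.04 mid 64.8804108945946
-y edge slope deg 50.74 mid 54.79921003793206
back edge slope 22.89 mid 668.0094738769797
board 8350 top z-tcp 0.030786021220144878
x rel tcp [-8.  -7.7 -7.2 53.  54.8 55.6]
y rel tcp [16.3 17.  18.3 61.4 61.5 61.6]
tcp 577.5817518457776 3.3803879396266194
```

View pics/scene9c.png

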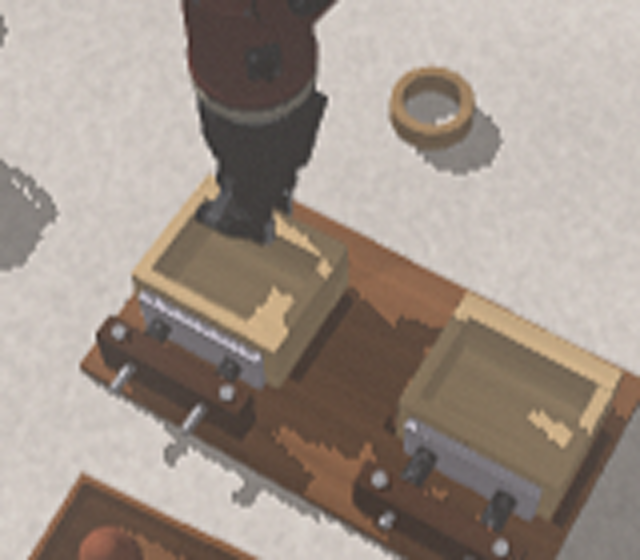

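View pics/side9c.png

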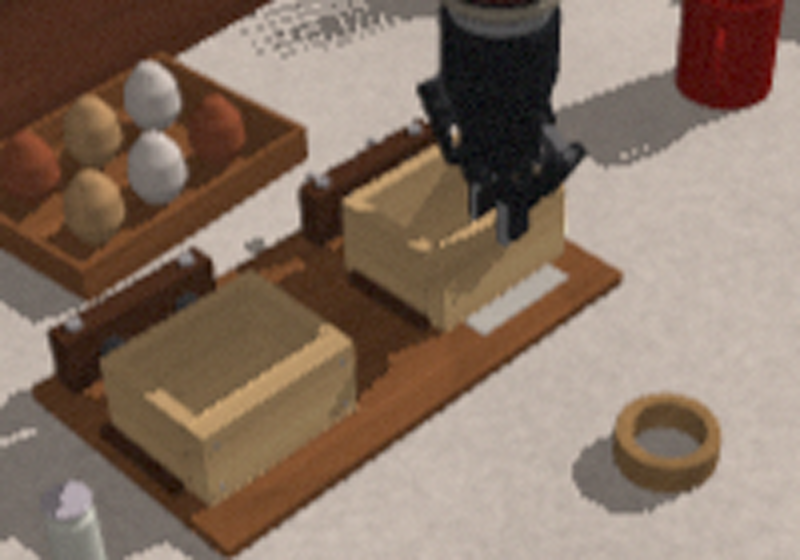

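View pics/w9.png

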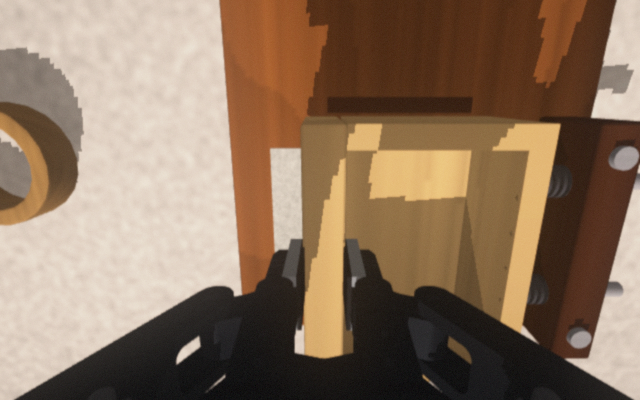

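Seam closed and straight at column 347, with both ends flush at row 128. A short hold to confirm the push is steady.

>>> servo_tool(
  moves=[
    [[0,0,0],[0,0,0],-1],
    [[0,0,0],[0,0,0],-1],
    [[0,0,0],[0,0,0],-1],
    [[0,0,0],[0,0,0],-1],
    [[0,0,0],[0,0,0],-1],
    [[0,0,0],[0,0,0],-1],
  ],
)

```text
time_s: 11.4
tool_pos: [0.5757, -0.0465, 0.0407]
orientation: [-0.477, -0.52, -0.48, 0.522]
contact_force: [-10.8, -0.0, 4.7]
opening: 0.0165
```

```bash
python3 go.py 577.7 3.2 40.6
python3 - <<'E'
from bench import bot
print(bot.sign_off())
E
```

```text
t 11.4 ex,ey,z [577.56   3.4   40.72] F box [-10.77  -0.95   4.71] T [0.02 1.7  0.02] op 0.01651539582393465
(array([ 0.0014, -0.0002,  0.0068]), array([0.0012, 0.0014, 0.002 ]))
the job is handed in; nothing more can be done
None
```

The wide board is standing on the jig across the open right-hand box, pressed on and still held there. I handed the job in at 11.4 s.

**Last checks:**
- **Push:** the box's back edge moved about 12 mm (target 12.5 mm). The force along the push read 10.4 to 10.8 N, steady over a 0.6 s hold. That reading probably includes a little friction, because the gripper also presses the board down on the jig with about 5 N.
- **Fit:** at the left end, board and box edges both measured 64.9 mm, and the tops agree within about 0.5 mm. The seam looks closed and straight in the wrist picture, and the yaw error is under 0.2°.
- **Not seen directly:** the gripper hides the board's right end in the wrist view. I rely on the matching 120 mm widths and the left end for that side.
- **Small disagreements:** the opening reads 16.5 mm on an 18 mm board. The tool is pitched about 0.3° under the push.
- **Surroundings:** in the last pictures the finished box, tape roll, mug and glue stick are standing where they were. The narrow spare, wire spool and hammer were outside those crops, but the arm did not go near the spare or the hammer, and passed the spool only while gripping the board.

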